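Close the cored casting mould and hold it shut for the clamps

TASK

Get the two-part casting mould shut for clamping: push the steel core pin fully home by its red-knobbed lever, then turn the lever down as far as it goes to lock the pin. Then set the loose upper half onto the two dowels, yellow corner over yellow corner, and press it down against the springs until the two halves meet flush all round. Finish while still holding the mould pressed shut with the gripper, and leave the clamps, bottle and cup where they are.

Things in the scene. Friction and masses are not known exactly. Their poses are not given: they have to be found in the camera images.
- mould_lower: lower mould half, aluminium, 130 (x) x 90 (y) mm, flat parting face 42 mm above the bench, with a 60 x 40 mm cavity; fixed on a steel base plate 12 mm thick (x -85..85, y -70..180 mm). Origin: on the bench under the half's centre. x along its long side, y along the core pin towards its lever, z up. At its +y side a dark guide block, x -22..22, y 50..80, top 62 mm above the bench
- parting_face (a point): centre of the lower half's parting face, 42 mm above mould_lower's origin, same axes. The face carries two dowels and two spring plungers
- dowel_a (a point): foot, on the parting face, of a fixed steel dowel, 10 mm diameter, 17 mm tall, its top 7 mm tapered to 3.6 mm; at (-47.5, -26) mm in mould_lower's frame
- dowel_b (a point): foot, on the parting face, of the second dowel, alike; at (47.5, 14) mm in mould_lower's frame, so that the upper half fits one way round only
- plunger_mid (a point): point on the parting face midway between two brass spring plungers, 9 mm diameter, at (-47.5, 26) and (47.5, -28) mm in mould_lower's frame. They stand 5 mm proud and carry the upper half 5 mm clear of the lower. Together they push up with 8 N at first and 13 N when the halves meet; the upper half's own weight (about 5 N) counts towards that and does not press them down by itself
- keeper (a point): centre of the top of a dark fixed keeper bar, 18 (x) x 56 (y) mm, 54 mm above the bench, at (-19, 123.5) mm in mould_lower's frame. It stops the lever part of the way down unless the core pin is home; home and down, the lever lies between guide block and keeper, which locks the pin with some 3 mm of play
- core (a joint): travel (m) of the 12 mm steel core pin, its axis 42 mm above the bench at mould_lower x = 0, along mould_lower's -y: 0 = pulled out, 0.045 = fully home. Starts between 0 and 0.012; about 2.5 N of friction, stays where it is left
- core_lever (a joint): angle (rad) of the lever on the core pin's outer end: 0 = upright; it turns towards mould_lower's -x and down, about the pin's axis; 1.5 = fully down, nearly level. Starts between 0 and 0.2; about 0.05 N m of friction, stays where it is left
- lever_knob (a point): centre of the red ball knob, 20 mm diameter, 55 mm from the core pin's axis, on the lever's rod of 10 mm. At core = 0 and core_lever = 0 it is at (0, 132.5, 97) mm in mould_lower's frame; core travel lowers that y, the lever's turn moves it towards -x and down
- lower_mark (a point): the yellow painted corner of the lower half (+x +y corner), on the parting face at (55, 35) mm
- mould_upper: loose upper mould half, aluminium, 130 (x) x 90 (y) x 24 mm, about 0.5 kg, lying parting face down on the bench to the robot's right. Origin: centre of its underside (the parting face); x along its long side, z up. Closed, its axes agree with mould_lower's and its origin meets parting_face. Through holes of 11.5 mm at (-47.5, -26) and (47.5, 14) mm take the dowels
- handle (a point): centre of the black bar of the bridge handle on the upper half, 54 mm above the half's origin: bar 16 mm wide (x), 70 mm long (y), 16 mm high, with 22 mm of free space under it, on two posts 10 mm thick at y = -29 and 29 mm
- upper_mark (a point): the yellow painted corner of the upper half (+x +y corner), a point on its underside at (55, 35) mm
- clamp_a: a blue screw clamp lying on the bench, about 155 x 85 x 18 mm; leave alone
- clamp_b: a second blue screw clamp like it; leave alone
- sample_bottle: a white plastic bottle, 60 mm diameter, 125 mm tall, standing; leave alone
- mixing_cup: a blue plastic cup, 72 mm diameter, 70 mm tall, standing; leave alone
Things that resemble listed ones, but are neither listed nor needed, are in the scene too. Leave any blue, pink or purple look-alike of the mould_upper alone.

How it is judged:
On the way, in this order (a step that is already met when the one before it is completed fails the run):
1. the core pin is pushed home (within 5 mm) (value of joint core above 0.04 m), for 0.1 s.
2. with the pin home, its lever is turned down to lock it (value of joint core above 0.04 m and value of joint core_lever above 1.3 rad), for 0.2 s.
3. the upper half is on both dowels, the right way round (horizontal distance between mould_upper and parting_face below 0.004 m and horizontal distance between upper_mark and lower_mark below 0.006 m and z of mould_upper in the frame of parting_face below 0.01 m), for 0.1 s.
At the end, for the whole second after the job is handed in: Core pin home (within 5 mm), lever down (over 1.3 rad); upper half the right way round on the dowels (centre within 3 mm, yellow corners within 5 mm), flush on the lower half (gap under 1.8 mm, tilt under 0.03 rad), still, and the fingers in contact with it (over 2 N), pressing it on (over 9 N) (all of step 2 and horizontal distance between mould_upper and parting_face below 0.003 m and horizontal distance between upper_mark and lower_mark below 0.005 m and z of mould_upper in the frame of parting_face below 0.0018 m and z of upper_mark in the frame of lower_mark below 0.0025 m and angle between the z axis of mould_upper and the z axis of mould_lower, either way round below 0.03 rad and contact force between mould_upper and mould_lower above 9 N and contact force between the fingers and mould_upper above 2 N and linear speed of mould_upper below 0.02 m/s); the arm keeps its last pose, push and grip.
It fails at once if a clamp is moved more than 30 mm (distance of any of clamp_a, clamp_b from where it was at the start of the episode above 0.03 m).
It fails at once if the bottle or the cup is moved more than 30 mm or knocked over (distance of any of sample_bottle, mixing_cup from where it was at the start of the episode above 0.03 m or angle between any of sample_bottle, mixing_cup's own z axis and vertical above 0.6 rad).
It also fails if it takes over 64 s, if anything falls off the work surface, if the arm or the gripper's body presses on something with over 40 N, if the wrist force passes 120 N, or if a joint passes its speed limit or range.

ROBOT

A 7-joint arm with a two-finger parallel gripper is mounted at the origin on the work surface. World frame = base frame: x ahead of the robot, y to its left, z up, the work surface at z = 0. Lengths are in m, angles in rad, forces in N, time in s.
With the tool pointing down it reaches from about 0.35 to 0.775 m from the base axis. Payload 3.1 kg.
Tool frame: the origin (TCP) lies at the centre of the arm's flange, where the gripper is bolted on; the fingertips stand 173 mm ahead of it and the grasp point (between the pads) lies 155 mm ahead of it; z points along the fingers, y is the line along which they close (so a half turn about z gives the same grasp; the last joint's range is limited). The gripper opens to 85 mm and grips with 20 to 120 N. Pads are 22 mm wide; open, the fingers measure 114 mm over their backs; the gripper's body (76 mm by 85 mm) begins 54 mm behind the grasp point. The pads swing forward as they close: fully open they stand 13 mm farther back than shut.
Start: joints at [-1.358, 0.311, 0.014, 1.512, -0.004, 1.319, -0.027], TCP at [0.139, 0.532, 0.405] pointing down, gripper open.
Joint ranges: [-2.7, 2.7], [-0.3, 1.91], [-1.27, 1.3], [0.12, 2.57], [-1.44, 4.58], [0.2, 2.03], [-3.05, 3.05]. Speed limits (rad/s): [2.79, 2.79, 3.14, 3.14, 3.14, 3.14, 3.14].

INTERFACE

Orientations are given as [roll, pitch, yaw] about the fixed x, y, z axes, in that order (R = Rz(yaw) Ry(pitch) Rx(roll)).
In Python, from rig import ctrl gives the robot as it stands.
- The arm moves only by the shell command python3 -m jog 'ROWS'. ROWS is JSON, a list of rows, each an object with "delta_rot": the turn, a rotation vector about the tool's x, y, z in degrees, a list of three; "travel": the shift along the tool's x, y, z in mm, a list of three; "claw": the finger opening in mm, from 0 to 85.4. A call has 1 to 12 rows; each row shifts and turns the commanded pose from where the row before left it, along the tool's axes as they then stand; what a row does not reach is not made up. A row lasts 1/8 s, in which the tool goes at most 62.5 mm and 10.7 degrees, less where a joint would pass 70% of its speed; a pose out of reach is approached as far as the arm can. A call is refused whole if a number of a shift passes 62.5 or a number of a turn 10.7, either way. A call with a gripper value outside its range is refused whole. The fingers move at their own pace and stop on an object; the grip force is fixed at half the most. Time passes only in rows, so rows that do not move let the fingers close. It gives the time, the measured TCP pose, the force, the opening and the grip force at its end, in the units of the state.
- ctrl.state(): the state, without advancing time (a new reading comes with each control period).
- ctrl.camera(name): name is "side" or "top" or "wrist"; returns the picture (420x560x3 uint8, red, green, blue); there is no depth.
- ctrl.camera_info(name): a dict with "fx", "fy", "cx", "cy" (pixels), "T" (4x4, takes a point from camera to world coordinates); the wrist camera has in their place "tool_from_camera" (4x4, takes a point from camera to tool coordinates, whose origin is the TCP and whose axes are the flange's). Camera axes: x right, y down, z forward; pixel columns grow to the right and rows downward; lengths in m; the calibration is good to about 2 mm. The wrist camera is an equidistant fisheye: a pixel r from the principal point sees the ray r / f radians off the axis. A picture is of the moment at which its call begins: read the wrist's pose just before it. camera_info takes no time and is no camera call.
- ctrl.hand_in(): hands the job in; it is judged then, once.
The state is a dict: "t": time; "joints": joint angles; "joint_velocities": joint speeds; "joint_torque": joint torques, N m; "tool_pos": TCP position; "tool_rot": TCP orientation; "force": force on the tool from outside, world axes, zero at the start; "wrist_torque": the same for the moment, N m; "width": finger opening in m; "finger_force": force on a finger pad.
Only numpy, scipy, OpenCV 4.12 (cv2) and the standard library are available. Lean on these libraries where they do the work, as an engineer would, in place of code of your own. Each camera call takes 0.05 s, during which the arm holds its last target. There are 200 camera calls.

## Working session

There is one attempt and no reset: what is moved stays moved. The work goes in short steps, Python scripts to look and compute and a shell command to move; the robot and the scene stay as the last step left them, time stands still between calls to the robot, and variables do not carry over. Pictures are saved under pics/ and viewed, at most 10 in all, crops included, and the job is handed in when it is done.

```bash
ls; mkdir -p pics
python3 - <<'E'
from rig import ctrl
import cv2,json,numpy as np
s=ctrl.state();print({k:np.round(v,3).tolist() for k,v in s.items()})
a=[]
for n in("top","side","wrist"):
    im=ctrl.camera(n);cv2.imwrite(f"pics/{n}0.png",im[:,:,::-1]);print(n,ctrl.camera_info(n))
E
```

```text
pics
{'t': 0.0, 'joints': [-1.358, 0.312, 0.014, 1.513, -0.004, 1.319, -0.027], 'joint_velocities': [0.001, 0.0, 0.001, 0.001, 0.0, -0.001, -0.001], 'joint_torque': [-0.0, -37.993, 0.146, -23.058, 0.012, 0.014, -0.0], 'tool_pos': [0.139, 0.532, 0.404], 'tool_rot': [-3.139, 0.0, 2.887], 'force': [0.063, 0.173, 0.221], 'wrist_torque': [-0.019, 0.015, 0.013], 'finger_force': 0.0, 'width': 0.085}
top {'fx': 420.03625746567894, 'fy': 420.03625746567894, 'cx': 286.30755513965244, 'cy': 213.94553710342416, 'T': array([[ 0.01902401, -0.99597145,  0.0876297 ,  0.44801435],
       [-0.99963591, -0.02062467, -0.01739714, -0.08513753],
       [ 0.01913439, -0.08726683, -0.99600119,  1.07705369],
       [ 0.        ,  0.        ,  0.        ,  1.        ]])}
side {'fx': 451.79057299349535, 'fy': 451.79057299349535, 'cx': 276.10034273435883, 'cy': 210.80649781762034, 'T': array([[-0.99888146, -0.03589413,  0.03078056,  0.51791143],
       [-0.04679353,  0.65681373, -0.75259956,  0.65366783],
       [ 0.00679682, -0.75319807, -0.65775867,  0.7592866 ],
       [ 0.        ,  0.        ,  0.        ,  1.        ]])}
wrist {'fx': 325.19226210127806, 'fy': 325.19226210127806, 'cx': 280.3637641038843, 'cy': 204.58870308027426, 'tool_from_camera': array([[-1.34708655e-03, -9.52287924e-01, -3.05198124e-01,
         7.75280786e-02],
       [ 9.99998750e-01, -1.02998524e-03, -1.20001508e-03,
         7.49457246e-04],
       [ 8.28410309e-04, -3.05199359e-01,  9.52288121e-01,
         3.00304323e-02],
       [ 0.00000000e+00,  0.00000000e+00,  0.00000000e+00,
         1.00000000e+00]])}
```

View pics/top0.png

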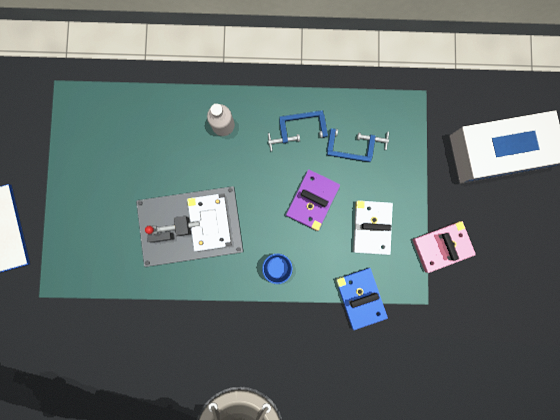

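View pics/side0.png

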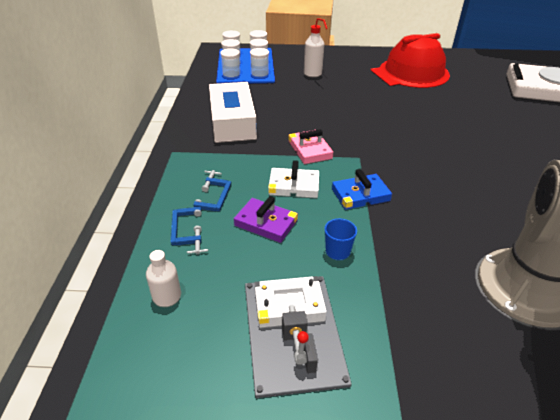

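The scene has four candidates for the upper half in the top view: aluminium/white (374,227), purple (312,200), pink (445,246) and blue (361,299). The white one fits: it is bare aluminium, and the coloured ones are the excluded look-alikes. The lower half is at about (208,222), the red knob at (150,230) and the cup at (277,268). I'll confirm with an enlarged crop.

```bash
cat > h.py <<'E'
from rig import ctrl
import cv2,numpy as np
from scipy.spatial.transform import Rotation as Ro
def ray(n,p,pose=None):
    i=ctrl.camera_info(n);d=np.array([(p[0]-i['cx'])/i['fx'],(p[1]-i['cy'])/i['fy'],1.])
    if n=='wrist':
        r=np.hypot(d[0],d[1]);d=np.array([*(d[:2]/r*np.sin(r)),np.cos(r)])
        W=np.eye(4);W[:3,3]=pose[0];W[:3,:3]=Ro.from_euler('xyz',pose[1]).as_matrix();T=W@i['tool_from_camera']
    else:T=i['T']
    d=T[:3,:3]@d;return T[:3,3],d/np.linalg.norm(d)
def plane(n,p,z,pose=None):
    o,d=ray(n,p,pose);return o+d*(z-o[2])/d[2]
def tri(a,b):
    (o1,d1),(o2,d2)=a,b
    s=np.linalg.lstsq(np.c_[d1,-d2],o2-o1,rcond=None)[0]
    p,q=o1+s[0]*d1,o2+s[1]*d2;return (p+q)/2,np.linalg.norm(p-q)
def blobs(im,kind,amin=20):
    h=cv2.cvtColor(im,cv2.COLOR_RGB2HSV);H,S,V=[h[:,:,i].astype(int) for i in range(3)]
    m={'red':((H<6)|(H>174))&(S>170)&(V>90),'yel':(H>20)&(H<34)&(S>130)&(V>150),
       'white':(S<40)&(V>170),'black':V<28}[kind].astype(np.uint8)
    n,l,st,c=cv2.connectedComponentsWithStats(m);
    return [(c[i],st[i,4],(l==i).astype(np.uint8)) for i in range(1,n) if st[i,4]>=amin]
E
python3 - <<'E'
from h import *
t=cv2.imread('pics/top0.png')[:,:,::-1].copy();s=cv2.imread('pics/side0.png')[:,:,::-1].copy()
for n,im in(('top',t),('side',s)):
  for k in('red','yel','white'):
    for c,a,m in blobs(im,k,15 if k!='white' else 150):
        x,y=c
        if n=='top' and not(100<x<430 and 150<y<310):continue
        if n=='side' and not(150<x<400 and 130<y<400):continue
        print(n,k,c.round(1),a,cv2.minAreaRect(cv2.findNonZero(m)) if k=='white' else '')
a=cv2.resize(t[185:275,130:250],None,fx=5,fy=5,interpolation=2)
b=cv2.resize(t[190:265,340:400],None,fx=5,fy=5,interpolation=2)
c=cv2.resize(s[160:205,260:330],None,fx=5,fy=5,interpolation=2);
o=np.zeros((600,800,3),np.uint8);o[:225,:350]=c;o[:375,400:700]=b
cv2.imwrite('pics/c1.png',o[:,:,::-1]);cv2.imwrite('pics/c2.png',a[:,:,::-1])
E
```

```text
top red [148.7 229.5] 44 
top white [208.8 222.6] 1840 ((207.98309326171875, 222.00234985351562), (54.176734924316406, 38.702552795410156), 82.14668273925781)
top white [373.4 228.5] 1558 ((373.1907653808594, 227.33856201171875), (36.127777099609375, 52.498558044433594), 2.7927021980285645)
side red [302.6 336.6] 96 
side yel [292.2 134.9] 22 
side yel [272.  188.2] 57 
side yel [347.8 201.7] 55 
side yel [292.9 214.3] 41 
side yel [263.3 316.7] 99 
side white [295.4 181.5] 1077 ((293.68621826171875, 181.83448791503906), (49.502662658691406, 26.83596420288086), 3.3664608001708984)
side white [159.7 276.8] 1005 ((159.58485412597656, 277.3570251464844), (28.80672264099121, 54.49503707885742), 8.880659103393555)
side white [290.5 298.5] 2363 ((290.40594482421875, 300.5594482421875), (45.57270050048828, 69.15507507324219), 84.2894058227539)
side white [288.1 369.5] 2662 ((299.24786376953125, 359.7890319824219), (59.91929626464844, 92.61260986328125), 84.92039489746094)
```

View pics/c1.png

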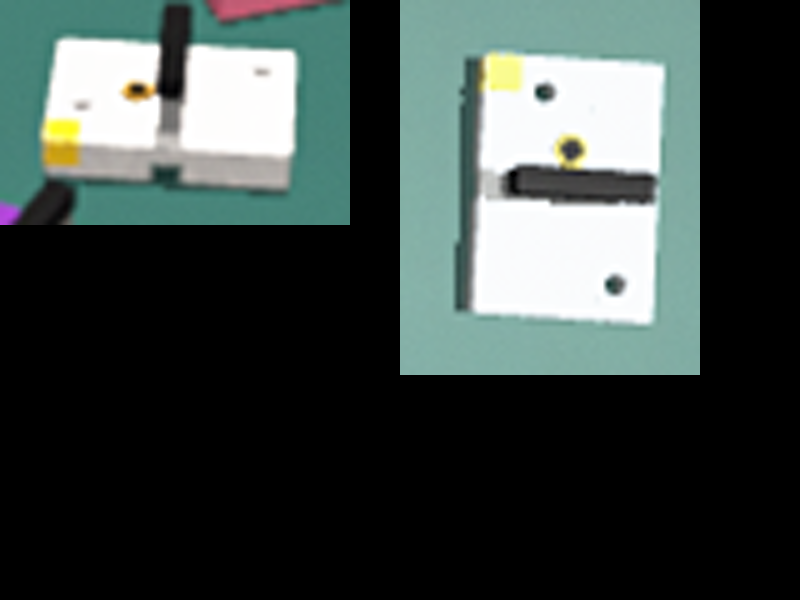

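View pics/c2.png

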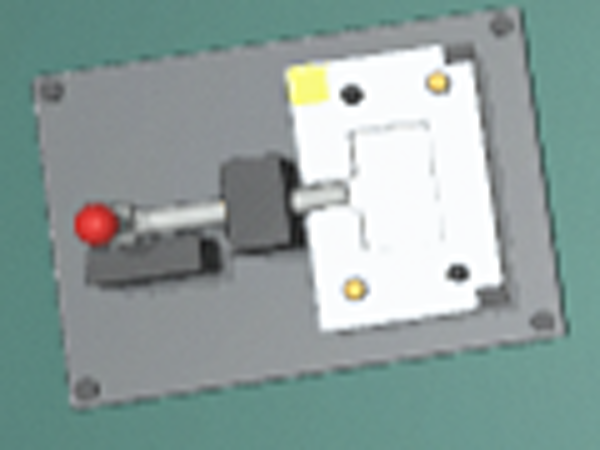

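The crop confirms the aluminium half. Its handle bar is at about (374,227), yellow corner at (360,205) and holes at (369,208) and (383,247). In the lower-half crop, the dowel tips are at about (200,204) and (221,239), the plungers at about (217,201) and (201,243), and the knob at (149,229).

Run:
```python
from h import *
f=lambda x,y,ox,oy:np.array([(x+.5)/5-.5+ox,(y+.5)/5-.5+oy])
B=lambda x,y:f(x-400,y,340,190); A=lambda x,y:f(x,y,130,185); C=lambda x,y:f(x,y,260,160)
P=lambda p,z:plane('top',p,z)
def ang(v):return np.degrees(np.arctan2(v[1],v[0]))
print('knob',tri(ray('top',(148.7,229.5)),ray('side',(302.6,336.6))))
hb,ha=P(B(545,92),.024),P(B(615,285),.024)
print('upper holes ang',ang(hb-ha)-ang([95,40]),'len',np.linalg.norm(hb-ha),'mid',(ha+hb)/2)
c=[P(B(*q),.024) for q in((483,55),(664,66),(652,324),(473,310))]
print('upper corners mean',np.mean(c,0),ang(c[0]-c[3]),ang(c[1]-c[2]),ang(c[0]-c[1])-90)
print('upper tri hole b',tri(ray('top',B(545,92)),ray('side',C(83,105))),'bar-end',)
print('upper tri hole a',tri(ray('top',B(615,285)),ray('side',C(262,72))))
db,da=P(A(352,95),.059),P(A(458,272),.059)
pa,pb=P(A(355,289),.047),P(A(438,83),.047)
print('dowel ang',ang(db-da)-ang([95,40]),np.linalg.norm(db-da),(da+db)/2)
print('plunger ang',ang(pb-pa)-ang([95,-54]),np.linalg.norm(pb-pa),(pa+pb)/2)
s=cv2.imread('pics/side0.png')[250:400,230:360];cv2.imwrite('pics/c3.png',cv2.resize(s,None,fx=4,fy=4,interpolation=2))
```

```text
knob (array([0.49021912, 0.21640809, 0.09717913]), np.float64(0.0023600711361535806))
upper holes ang -2.6906452937546135 len 0.10299637909810608 mid [ 0.51172196 -0.32915353  0.024     ]
upper corners mean [ 0.51164337 -0.32318696  0.024     ] -1.9810574560685306 -2.8345466270436157 -2.2710157228750774
upper tri hole b (array([ 0.55897733, -0.31144412,  0.02350235]), np.float64(0.002281675422633789)) bar-end
upper tri hole a (array([ 0.46243588, -0.34702971,  0.02308114]), np.float64(0.0019088504378401035))
dowel ang 9.712046058351518 0.10063143678745856 [0.51605083 0.08013617 0.059     ]
plunger ang 9.675130235532563 0.10841303830505342 [0.51564146 0.08601791 0.047     ]
```

View pics/c3.png

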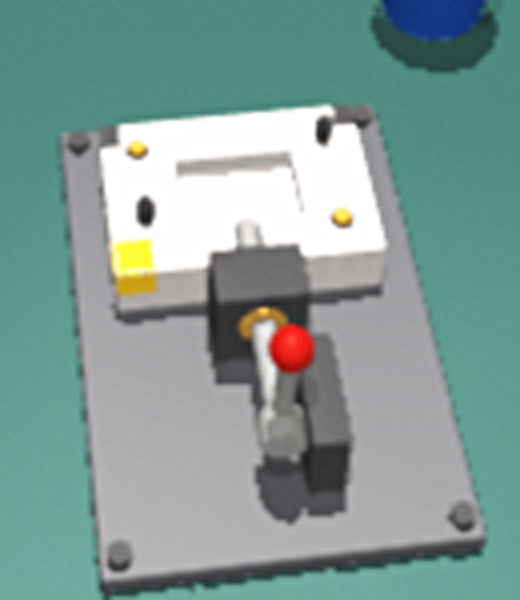

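Lower frame: centre ≈ (0.515, 0.0865), yaw 9.7°. The side crop agrees, with the knob upright at (302,337) and the pin pulled out. Upper frame: centre ≈ (0.512, −0.323), yaw −2.6°. I'll move above the knob with the closing line along the pin.

```bash
python3 -m jog '[{"delta_rot":[0,0,-8],"travel":[0,0,0],"claw":85},{"delta_rot":[0,0,-8],"travel":[0,0,0],"claw":85},{"delta_rot":[0,0,-8.1],"travel":[0,0,0],"claw":85},{"delta_rot":[0,0,0],"travel":[-32.5,-41.2,8],"claw":60},{"delta_rot":[0,0,0],"travel":[-32.5,-41.2,8],"claw":60},{"delta_rot":[0,0,0],"travel":[-32.5,-41.2,8],"claw":60},{"delta_rot":[0,0,0],"travel":[-32.5,-41.2,8],"claw":60},{"delta_rot":[0,0,0],"travel":[-32.5,-41.2,8],"claw":60},{"delta_rot":[0,0,0],"travel":[-32.5,-41.2,8],"claw":60},{"delta_rot":[0,0,0],"travel":[-32.5,-41.2,8],"claw":60},{"delta_rot":[0,0,0],"travel":[-32.5,-41.2,8],"claw":60},{"delta_rot":[0,0,0],"travel":[-32.5,-41.2,8],"claw":60}]'
cat > m.py <<'E'
from h import *
import sys
L0=np.array([.515,.0865]);ps=np.radians(9.7)
s=ctrl.state();im=ctrl.camera('wrist');pose=(s['tool_pos'],s['tool_rot'])
cv2.imwrite(sys.argv[1],im[:,:,::-1])
print(np.round(s['tool_pos'],4),np.round(s['tool_rot'],4),np.round(s['joints'],2),s['t'])
k=sys.argv[2]; z=float(sys.argv[3])
for c,a,m in blobs(im,k,30):print(c.round(1),a,plane('wrist',c,z,pose).round(4))
E
python3 m.py pics/w1.png red .097
```

```text
t: 1.65
tool_pos: [0.4892, 0.2137, 0.3323]
tool_rot: [3.141, -0.0, -2.975]
force: [0.1, 0.3, -0.0]
width: 0.06
finger_force: 0.0
[0.4892 0.2137 0.3323] [ 3.1414e+00 -2.0000e-04 -2.9754e+00] [-0.62  0.33  0.23  1.68 -0.08  1.14  1.37] 1.65
[281.5 224.1] 576 [0.4913 0.215  0.097 ]
```

```bash
python3 -m jog '[{"delta_rot":[0,0,0],"travel":[-1.8,1.7,30],"claw":60},{"delta_rot":[0,0,0],"travel":[0,0,30],"claw":60},{"delta_rot":[0,0,0],"travel":[0,0,20],"claw":60},{"delta_rot":[0,0,0],"travel":[0,0,0],"claw":15},{"delta_rot":[0,0,0],"travel":[0,0,0],"claw":15},{"delta_rot":[0,0,0],"travel":[0,0,0],"claw":15},{"delta_rot":[0,0,0],"travel":[0,0,0],"claw":15},{"delta_rot":[0,0,0],"travel":[0,0,0],"claw":15}]'
python3 - <<'E'
from h import *
im=cv2.imread('pics/w1.png')[:,:,::-1].copy()
pose=([0.4892,0.2137,0.3323],[3.1414,-.0002,-2.9754])
h=cv2.cvtColor(im,cv2.COLOR_RGB2HSV)
for c,a,m in blobs(im,'yel',8):print(c.round(1),a,plane('wrist',c,.042,pose).round(4),plane('wrist',c,.047,pose).round(4))
E
```

```text
t: 2.7
tool_pos: [0.4903, 0.2166, 0.2538]
tool_rot: [3.141, 0.002, -2.976]
force: [-0.8, -1.9, 5.4]
width: 0.0167
finger_force: 58.7
[155.5 150. ] 60 [0.4646 0.1028 0.042 ] [0.4636 0.1047 0.047 ]
[220.6 206.9] 18 [0.5055 0.165  0.042 ] [0.5037 0.1657 0.047 ]
[116.5 251.6] 34 [0.5689 0.0649 0.042 ] [0.5659 0.0675 0.047 ]
[178.4 259.9] 254 [0.564  0.1301 0.042 ] [0.5611 0.1315 0.047 ]
```

```bash
python3 -m jog '[{"delta_rot":[0,0,0],"travel":[0,0,2],"claw":15},{"delta_rot":[0,0,0],"travel":[0,0,2],"claw":15},{"delta_rot":[0,0,0],"travel":[0,-9,0],"claw":15},{"delta_rot":[0,0,0],"travel":[0,-9,0],"claw":15},{"delta_rot":[0,0,0],"travel":[0,-9,0],"claw":15},{"delta_rot":[0,0,0],"travel":[0,-9,0],"claw":15},{"delta_rot":[0,0,0],"travel":[0,-6,0],"claw":15},{"delta_rot":[0,0,0],"travel":[0,0,0],"claw":15}]'; python3 m.py pics/w2.png red .097
python3 - <<'E'
from h import *
a,b=ctrl.camera('top'),ctrl.camera('side')
for n,i in(('top',a),('side',b)):print(n,[(c.round(1),q) for c,q,m in blobs(i,'red',5)if c[1]>150])
cv2.imwrite('pics/t2.png',a[:,:,::-1]);cv2.imwrite('pics/s2.png',b[:,:,::-1])
E
```

```text
t: 3.7
tool_pos: [0.4984, 0.1772, 0.2535]
tool_rot: [3.137, 0.008, -2.975]
force: [-3.4, -0.5, 21.2]
width: 0.0166
finger_force: 59.9
[0.4984 0.1772 0.2535] [ 3.1369  0.0079 -2.9751] [-0.55  0.41  0.23  1.79 -0.11  0.95  1.46] 3.7
[280.4 283.8] 1316 [0.5004 0.1785 0.097 ]
top []
side []
```

```bash
python3 -m jog '[{"delta_rot":[0,0,0],"travel":[0,-2,-3],"claw":15},{"delta_rot":[0,0,0],"travel":[0,-2,0],"claw":15},{"delta_rot":[0,0,0],"travel":[0,-2,0],"claw":15},{"delta_rot":[0,0,0],"travel":[0,0,0],"claw":15}]'
```

```text
t: 4.35
tool_pos: [0.4985, 0.1715, 0.2537]
tool_rot: [3.138, 0.004, -2.975]
force: [-2.1, 2.7, 10.3]
width: 0.016
finger_force: 59.3
```

View pics/w2.png

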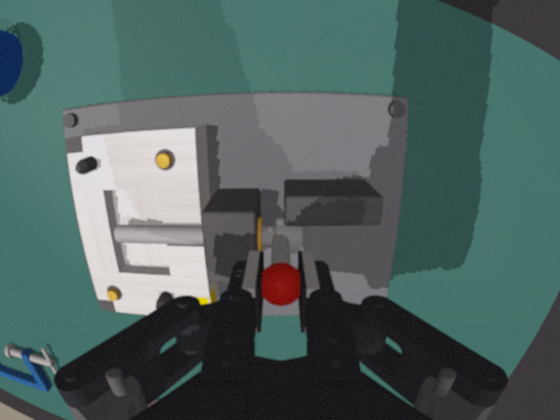

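The wrist view shows the knob (281,284) held between the pads, with the rod beside the guide block and short of the keeper. Local y is about 86, so the pin is home. Now the arc.

```bash
python3 -m jog '[{"delta_rot":[0,0,0],"travel":[7,0,1],"claw":15},{"delta_rot":[0,0,0],"travel":[6.5,0,1.4],"claw":15},{"delta_rot":[0,0,0],"travel":[6.3,0,2.6],"claw":15},{"delta_rot":[0,0,0],"travel":[6.2,0,3.1],"claw":15},{"delta_rot":[0,0,0],"travel":[5.5,0,4],"claw":15},{"delta_rot":[0,0,0],"travel":[5.2,0,4.6],"claw":15},{"delta_rot":[0,0,0],"travel":[0,0,0],"claw":15}]'
```

```text
t: 5.22
tool_pos: [0.4608, 0.163, 0.2339]
tool_rot: [-3.141, -0.002, -2.976]
force: [0.3, 0.2, -1.2]
width: 0.0152
finger_force: 0.0
```

```bash
python3 m.py pics/w3.png red .08
```

```text
[0.4608 0.163  0.2339] [-3.1408e+00 -2.3000e-03 -2.9759e+00] [-0.56  0.36  0.23  1.91 -0.1   0.88  1.46] 5.225
[285.6 348.5] 729 [0.4981 0.1719 0.08  ]
```

View pics/w3.png

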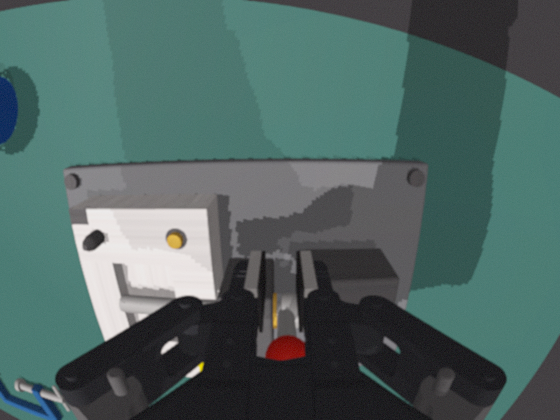

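The knob at (285,348) slipped out and stayed near upright, with the fingers on its −x side. I'll go round to its +x side and push with closed fingers instead.

```bash
python3 -m jog '[{"delta_rot":[0,0,0],"travel":[0,0,-35],"claw":15},{"delta_rot":[0,0,0],"travel":[0,0,-35],"claw":0},{"delta_rot":[0,0,0],"travel":[-36,2,0],"claw":0},{"delta_rot":[0,0,0],"travel":[-36,2,0],"claw":0},{"delta_rot":[0,0,0],"travel":[0,0,28],"claw":0},{"delta_rot":[0,0,0],"travel":[0,0,28],"claw":0},{"delta_rot":[0,0,0],"travel":[6,0,0],"claw":0},{"delta_rot":[0,0,0],"travel":[8,0,0],"claw":0},{"delta_rot":[0,0,0],"travel":[8,0,0],"claw":0},{"delta_rot":[0,0,0],"travel":[8,0,0],"claw":0},{"delta_rot":[0,0,0],"travel":[8,0,0],"claw":0},{"delta_rot":[0,0,0],"travel":[0,0,0],"claw":0}]'; python3 m.py pics/w4.png red .084
```

```text
t: 6.78
tool_pos: [0.4939, 0.173, 0.2495]
tool_rot: [3.141, 0.0, -2.975]
force: [-0.3, -0.2, 0.2]
width: 0.0
finger_force: 0.2
[0.4939 0.173  0.2495] [ 3.1412e+00  1.0000e-04 -2.9753e+00] [-0.55  0.4   0.24  1.8  -0.11  0.95  1.47] 6.775
[276.4 235. ] 1578 [0.4749 0.1683 0.084 ]
```

```bash
python3 -m jog '[{"delta_rot":[0,0,0],"travel":[7,0,0],"claw":0},{"delta_rot":[0,0,0],"travel":[7,0,0],"claw":0},{"delta_rot":[0,0,0],"travel":[0,0,0],"claw":0}]'; python3 m.py pics/w5.png red .078
```

```text
t: 7.2
tool_pos: [0.48, 0.1706, 0.2488]
tool_rot: [3.142, -0.001, -2.975]
force: [1.6, 0.9, -0.2]
width: 0.0001
finger_force: 0.5
[0.48   0.1706 0.2488] [ 3.1416e+00 -9.0000e-04 -2.9755e+00] [-0.56  0.38  0.24  1.84 -0.11  0.93  1.46] 7.2
[276.9 230.9] 1398 [0.461 0.166 0.078]
```

```bash
python3 -m jog '[{"delta_rot":[0,0,0],"travel":[0,0,-25],"claw":0},{"delta_rot":[0,0,0],"travel":[29,-1,0],"claw":0},{"delta_rot":[0,0,0],"travel":[0,0,10],"claw":0},{"delta_rot":[0,0,0],"travel":[2,0,10],"claw":0},{"delta_rot":[0,0,0],"travel":[2,0,10],"claw":0},{"delta_rot":[0,0,0],"travel":[2,0,10],"claw":0},{"delta_rot":[0,0,0],"travel":[0,0,5],"claw":0},{"delta_rot":[0,0,0],"travel":[0,0,2],"claw":0},{"delta_rot":[0,0,0],"travel":[0,0,0],"claw":0}]'; python3 m.py pics/w6.png red .046
```

```text
t: 8.38
tool_pos: [0.4461, 0.1637, 0.2281]
tool_rot: [3.141, -0.002, -2.976]
force: [-5.4, -2.3, 13.6]
width: -0.0
finger_force: 6.7
[0.4461 0.1637 0.2281] [ 3.1414e+00 -1.8000e-03 -2.9759e+00] [-0.58  0.35  0.23  1.95 -0.11  0.85  1.45] 8.375
[277.4 247.1] 256 [0.4405 0.1615 0.046 ]
```

```bash
python3 -m jog '[{"delta_rot":[0,0,0],"travel":[0,0,-30],"claw":0},{"delta_rot":[0,0,10.2],"travel":[0,0,-25],"claw":0},{"delta_rot":[0,0,10.2],"travel":[0,0,-25],"claw":0},{"delta_rot":[0,0,10.2],"travel":[0,0,-25],"claw":0},{"delta_rot":[0,0,10.2],"travel":[0,0,-25],"claw":0},{"delta_rot":[0,0,10.2],"travel":[0,0,0],"claw":60},{"delta_rot":[0,0,10.2],"travel":[0,0,0],"claw":60},{"delta_rot":[0,0,10.2],"travel":[0,0,0],"claw":60},{"delta_rot":[0,0,10.2],"travel":[0,0,0],"claw":60},{"delta_rot":[0,0,10.2],"travel":[0,0,0],"claw":60},{"delta_rot":[0,0,10.2],"travel":[0,0,0],"claw":60}]'; python3 m.py pics/w7.png red .046
```

```text
t: 9.8
tool_pos: [0.4468, 0.1639, 0.3569]
tool_rot: [3.14, -0.0, 1.521]
force: [0.7, -0.1, 0.2]
width: 0.0602
finger_force: 0.0
[0.4468 0.1639 0.3569] [ 3.1401 -0.      1.5212] [-0.82  0.2   0.5   1.8  -0.11  1.16 -0.33] 9.8
[278.3 192.9] 302 [0.446  0.1635 0.046 ]
```

The lever is down, with the knob at local (−55, 87), so θ ≈ 1.5 and the pin is home. Going to the upper half.

```bash
python3 -m jog '[{"delta_rot":[0,0,0],"travel":[-50,9,0],"claw":60},{"delta_rot":[0,0,0],"travel":[-54,10,0],"claw":60},{"delta_rot":[0,0,0],"travel":[-54,10,0],"claw":60},{"delta_rot":[0,0,0],"travel":[-54,10,0],"claw":60},{"delta_rot":[0,0,0],"travel":[-54,10,0],"claw":60},{"delta_rot":[0,0,0],"travel":[-54,10,0],"claw":60},{"delta_rot":[0,0,0],"travel":[-54,10,0],"claw":60},{"delta_rot":[0,0,0],"travel":[-54,10,0],"claw":60},{"delta_rot":[0,0,0],"travel":[-54,10,0],"claw":60},{"delta_rot":[0,0,0],"travel":[0,0,0],"claw":60}]'; python3 m.py pics/w8.png yel .024
```

```text
t: 11.1
tool_pos: [0.5122, -0.3277, 0.3565]
tool_rot: [-3.14, 0.006, 1.52]
force: [-0.3, -0.5, 0.1]
width: 0.0603
finger_force: 0.0
[ 0.5122 -0.3277  0.3565] [-3.14    0.0064  1.5203] [ 0.07  0.53  0.72  1.44 -0.34  1.3   0.76] 11.1
[325.2  10.1] 113 [ 0.5619 -0.1633  0.024 ]
[274.3  28. ] 338 [ 0.5145 -0.1798  0.024 ]
[134.7 110.6] 245 [ 0.3736 -0.2442  0.024 ]
[338.  144.9] 287 [ 0.5684 -0.2921  0.024 ]
[122.2 156.4] 42 [ 0.353  -0.2885  0.024 ]
[299.2 180.3] 99 [ 0.5305 -0.3249  0.024 ]
[295.3 353.2] 131 [ 0.5198 -0.5455  0.024 ]
```

View pics/w8.png

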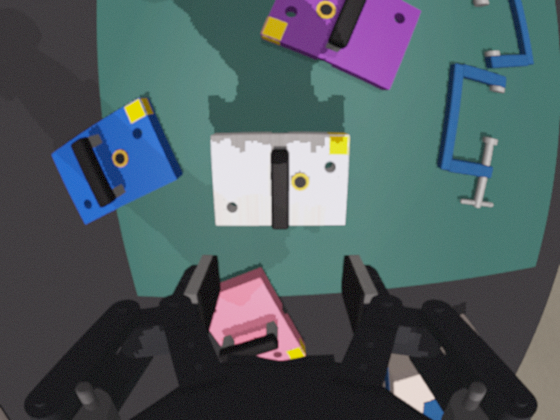

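The wrist view shows the white half, with its bar at (281,188), holes at (330,168) and (232,208), and yellow corner at (338,145).

Run:
```python
from h import *
pose=([0.5122,-.3277,.3565],[-3.14,.0064,1.5203])
P=lambda p,z:plane('wrist',p,z,pose)
hb,ha=P((330,167.5),.024),P((232,208),.024)
v=hb-ha;t=np.arctan2(v[1],v[0])-np.arctan2(40,95);print('yaw',np.degrees(t),np.linalg.norm(v))
m=(ha+hb)/2;print('c',m[:2]-6e-3*np.array([np.sin(t),-np.cos(t)]))
a,b=P((281,150),.062),P((281,228),.062);print('bar',a,b)
im=cv2.imread('pics/w8.png');g=(im.max(2)<60).astype(np.uint8)
g[:140]=0;g[235:]=0;g[:,:255]=0;g[:,:295]*=1;g[:,295:]=0
print(cv2.minAreaRect(cv2.findNonZero(g)))
# height of yellow corner/hole via top+wrist
print(tri(ray('wrist',(330,167.5),pose),ray('top',(368.6,208)))) 
print(tri(ray('wrist',(338,144.9),pose),ray('top',(360,204.2))))
```

```text
yaw -2.569804238558557 0.10351586096322521
c [ 0.51208497 -0.32550695]
bar [ 0.51489586 -0.28896884  0.062     ] [ 0.51137947 -0.3574471   0.062     ]
((279.5, 188.5), (79.0, 15.0), 90.0)
(array([ 0.55965986, -0.31154297,  0.02845583]), np.float64(0.0021153817796408137))
(array([ 0.57325702, -0.29600787, -0.00694139]), np.float64(0.001189940682279198))
```

```bash
python3 -m jog '[{"delta_rot":[0,0,0],"travel":[3.5,0.5,40],"claw":60},{"delta_rot":[0,0,0],"travel":[0,0,40],"claw":60},{"delta_rot":[0,0,0],"travel":[0,0,40],"claw":60},{"delta_rot":[0,0,0],"travel":[0,0,20],"claw":60},{"delta_rot":[0,0,0],"travel":[0,0,8.5],"claw":60},{"delta_rot":[0,0,0],"travel":[0,0,0],"claw":60},{"delta_rot":[0,0,0],"travel":[0,0,0],"claw":5},{"delta_rot":[0,0,0],"travel":[0,0,0],"claw":5},{"delta_rot":[0,0,0],"travel":[0,0,0],"claw":5},{"delta_rot":[0,0,0],"travel":[0,0,0],"claw":5},{"delta_rot":[0,0,0],"travel":[0,0,0],"claw":5},{"delta_rot":[0,0,0],"travel":[0,0,0],"claw":5}]'; python3 m.py pics/w9.png yel .024|head -1
```

```text
t: 12.65
tool_pos: [0.5141, -0.3187, 0.2096]
tool_rot: [-3.141, 0.0, 1.526]
force: [-2.8, 1.8, 5.7]
width: 0.0153
finger_force: 60.9
[ 0.5141 -0.3187  0.2096] [-3.1410e+00  3.0000e-04  1.5265e+00] [ 0.1   0.67  0.64  1.62 -0.45  1.01  0.83] 12.65
```

```bash
python3 -m jog '[{"delta_rot":[0,0,0],"travel":[0,0,-10],"claw":5},{"delta_rot":[0,0,0],"travel":[0,0,-25],"claw":5},{"delta_rot":[0,0,0],"travel":[0,0,-40],"claw":5},{"delta_rot":[0,0,0],"travel":[0,0,-40],"claw":5},{"delta_rot":[0,0,0],"travel":[0,0,-15],"claw":5},{"delta_rot":[0,0,0],"travel":[0,0,0],"claw":5},{"delta_rot":[0,0,0],"travel":[0,0,0],"claw":5}]'; python3 m.py pics/w9.png yel .15; python3 -c "
from h import *
cv2.imwrite('pics/s9.png',ctrl.camera('side')[:,:,::-1]);cv2.imwrite('pics/t9.png',ctrl.camera('top')[:,:,::-1])
a=cv2.imread('pics/w9.png');b=cv2.imread('pics/s9.png')[60:240,200:400]
o=np.zeros((420,800,3),np.uint8);o[:,:400]=a[:,80:480];o[:360,400:]=cv2.resize(b,None,fx=2,fy=2);cv2.imwrite('pics/c9.png',o)"
```

```text
t: 13.58
tool_pos: [0.5144, -0.3172, 0.336]
tool_rot: [-3.138, -0.003, 1.527]
force: [0.8, -0.4, -5.9]
width: 0.0147
finger_force: 59.3
[ 0.5144 -0.3172  0.336 ] [-3.1378e+00 -2.6000e-03  1.5273e+00] [ 0.06  0.54  0.71  1.48 -0.36  1.26  0.76] 13.575
[328.9  19. ] 131 [ 0.5428 -0.1968  0.15  ]
[273.9  38. ] 387 [ 0.5164 -0.2059  0.15  ]
[138.9 119.6] 96 [ 0.446  -0.2397  0.15  ]
[126.2 125. ] 260 [ 0.4383 -0.2416  0.15  ]
[112.  173.7] 89 [ 0.4257 -0.2666  0.15  ]
[383.2 180.9] 196 [ 0.5686 -0.2777  0.15  ]
[386.1 204.1] 956 [ 0.5708 -0.2902  0.15  ]
[323.7 260.4] 130 [ 0.5377 -0.3208  0.15  ]
```

View pics/c9.png

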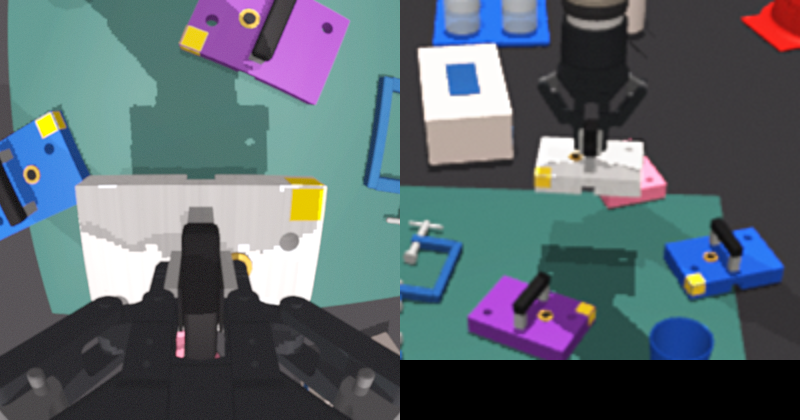

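The wrist half of the picture shows the bar between the pads, the held half's far top edge from (157,185) to (406,187), and hole b at (369,241). The side view shows it level. Next I'll work out the in-hand offset.

Run:
```python
from h import *
i=ctrl.camera_info('wrist')
pose=([0.5144,-.3172,.3360],[-3.1378,-.0026,1.5273])
pose0=([0,0,0],[0,0,0])  # tool frame
P=lambda p:plane('wrist',p,.1856,pose0)
im=cv2.imread('pics/w9.png')[:,:,::-1].copy()
h=cv2.cvtColor(im,cv2.COLOR_RGB2HSV)
m=((h[:,:,0]>18)&(h[:,:,0]<36)&(h[:,:,1]>110)&(h[:,:,2]>90)).astype(np.uint8)
n,l,st,c=cv2.connectedComponentsWithStats(m)
for k in range(1,n):
    if st[k,4]>300 and st[k,0]>340:print('patch',st[k],c[k],cv2.boxPoints(cv2.minAreaRect(cv2.findNonZero((l==k).astype(np.uint8)))).round(1).tolist(),P(c[k]))
# edge rows: vertical gradient strongest
S=h[:,:,1].astype(float)
for x in(170,200,230,330,350):
    col=cv2.GaussianBlur(S,(5,1),0)[165:200,x];print(x,165+np.argmin(np.diff(col)),np.round(col[8:26]).astype(int).tolist())
for y in(200,230,260):
    print(y,S[y,148:172].astype(int).tolist(),S[y,392:416].astype(int).tolist())
print('hole',P((369,241)),'cor',P((157,185)),P((406,187)))
```

```text
patch [370 189  34  32 988] [386.08603239 204.36842105] [[370.0, 189.0], [403.0, 189.0], [403.0, 220.0], [370.0, 220.0]] [0.02889088 0.05582653 0.1856    ]
170 174 [106, 94, 40, 12, 11, 12, 10, 10, 11, 11, 11, 10, 10, 8, 7, 8, 8, 8]
200 174 [70, 50, 13, 9, 13, 11, 11, 11, 9, 12, 10, 10, 10, 8, 9, 8, 10, 10]
230 173 [68, 24, 5, 11, 13, 12, 13, 10, 12, 11, 12, 11, 8, 8, 7, 8, 7, 8]
330 173 [71, 24, 5, 11, 12, 11, 11, 11, 11, 11, 11, 10, 10, 9, 8, 8, 8, 8]
350 174 [74, 55, 23, 7, 12, 12, 12, 11, 10, 10, 12, 10, 9, 8, 8, 8, 8, 9]
200 [179, 176, 181, 175, 176, 185, 175, 143, 73, 17, 8, 11, 10, 8, 10, 8, 7, 7, 8, 7, 8, 8, 6, 8] [255, 255, 255, 255, 255, 255, 255, 255, 255, 229, 121, 50, 27, 18, 32, 79, 88, 84, 81, 79, 83, 81, 83, 81]
230 [83, 83, 86, 81, 82, 78, 84, 79, 81, 86, 81, 46, 15, 5, 7, 9, 9, 11, 9, 9, 8, 9, 9, 9] [7, 4, 1, 0, 0, 0, 0, 0, 0, 3, 30, 83, 88, 83, 87, 83, 87, 82, 88, 91, 86, 86, 85, 87]
260 [84, 86, 84, 85, 87, 85, 84, 82, 77, 83, 82, 82, 83, 89, 83, 53, 9, 5, 5, 3, 3, 3, 4, 3] [0, 0, 0, 0, 6, 12, 57, 87, 86, 86, 83, 83, 83, 86, 87, 88, 86, 88, 83, 87, 85, 83, 83, 86]
hole [0.00821844 0.04837882 0.1856    ] cor [ 0.03956723 -0.06317858  0.1856    ] [0.03836789 0.06610985 0.1856    ]
```

```bash
python3 -m jog '[{"delta_rot":[0,0,-6],"travel":[0,0,0],"claw":5},{"delta_rot":[0,0,-6.1],"travel":[0,0,0],"claw":5},{"delta_rot":[0,0,0],"travel":[30,5,0],"claw":5},{"delta_rot":[0,0,0],"travel":[48,8,0],"claw":5},{"delta_rot":[0,0,0],"travel":[50,8.5,0],"claw":5},{"delta_rot":[0,0,0],"travel":[50,8.5,0],"claw":5},{"delta_rot":[0,0,0],"travel":[50,8.5,0],"claw":5},{"delta_rot":[0,0,0],"travel":[50,8.5,0],"claw":5},{"delta_rot":[0,0,0],"travel":[50,8.5,0],"claw":5},{"delta_rot":[0,0,0],"travel":[45,8,0],"claw":5},{"delta_rot":[0,0,0],"travel":[28,4.4,0],"claw":5},{"delta_rot":[0,0,0],"travel":[0,0,0],"claw":5}]'; python3 -m jog '[{"delta_rot":[0,0,0],"travel":[0,0,0],"claw":5},{"delta_rot":[0,0,0],"travel":[0,0,0],"claw":5}]'; python3 -c "
from h import *
s=ctrl.state();print(s['tool_pos'],s['tool_rot'],s['force'],s['joints'])
cv2.imwrite('pics/s10.png',ctrl.camera('side')[:,:,::-1]);cv2.imwrite('pics/w10.png',ctrl.camera('wrist')[:,:,::-1])"
```

```text
t: 15.22
tool_pos: [0.5143, 0.0926, 0.3375]
tool_rot: [-3.14, -0.002, 1.745]
force: [0.7, -0.8, -4.6]
width: 0.0147
finger_force: 59.3
t: 15.48
tool_pos: [0.5149, 0.0869, 0.3384]
tool_rot: [-3.141, 0.001, 1.735]
force: [0.1, 0.1, -5.5]
width: 0.0148
finger_force: 59.3
[0.51492292 0.08686371 0.33838338] [-3.14127230e+00  8.81428199e-04  1.73531725e+00] [ 0.072654    0.08377111 -5.52405184] [-0.64684574  0.33154136  0.57236382  1.70864065 -0.19265029  1.15843053
  0.14291465]
```

```bash
python3 -m jog '[{"delta_rot":[0,0,-0.2],"travel":[5.2,-0.3,20],"claw":5},{"delta_rot":[0,0,0],"travel":[0,0,25],"claw":5},{"delta_rot":[0,0,0],"travel":[0,0,15],"claw":5},{"delta_rot":[0,0,0],"travel":[0,0,0],"claw":5},{"delta_rot":[0,0,0],"travel":[0,0,0],"claw":5},{"delta_rot":[0,0,0],"travel":[0,0,0],"claw":5}]'; python3 -c "
from h import *
s=ctrl.state();print(s['tool_pos'],s['tool_rot'])
b=ctrl.camera('side');a=ctrl.camera('wrist')
cv2.imwrite('pics/w11.png',a[:,:,::-1]);cv2.imwrite('pics/s11.png',b[:,:,::-1])
o=np.zeros((480,800,3),np.uint8);o[:480,400:]=cv2.resize(b[250:370,230:330],None,fx=4,fy=4,interpolation=2);o[:420,:400]=a[:,80:480]
cv2.imwrite('pics/c11.png',o[:,:,::-1])"
```

```text
t: 16.32
tool_pos: [0.5144, 0.0937, 0.2796]
tool_rot: [3.139, -0.0, 1.742]
force: [-0.0, 0.3, -5.4]
width: 0.0153
finger_force: 59.3
[0.51435857 0.09369641 0.27962674] [ 3.13906566e+00 -2.00720722e-04  1.74178513e+00]
```

View pics/c11.png

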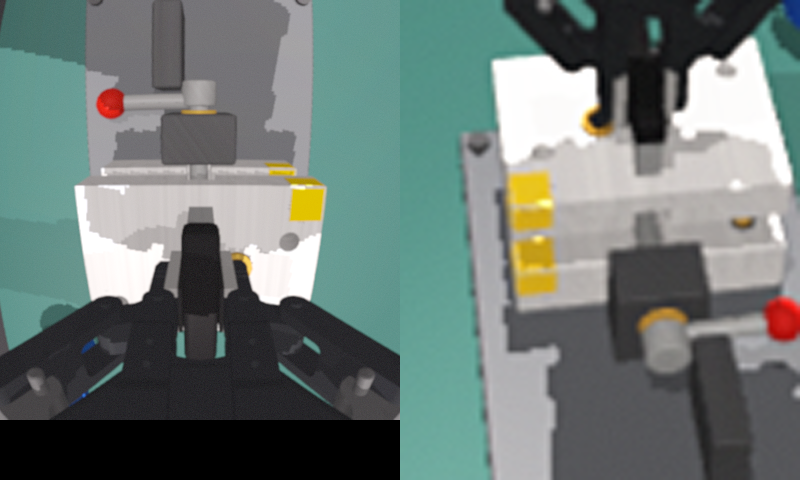

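The wrist view shows the edges parallel and the yellow corners on the same side, upper at (386,205) and lower patch at (350–375,168). In the side view the knob lies level, at right. Checking relative offsets from the wrist frame.

Run:
```python
from h import *
pose0=([0,0,0],[0,0,0]); H=.2796
L=lambda p,z:(plane('wrist',p,H-z,pose0)[:2]*1000).round(1)
im=cv2.imread('pics/w11.png')[:,:,::-1].copy();h=cv2.cvtColor(im,cv2.COLOR_RGB2HSV)
m=((h[:,:,0]>18)&(h[:,:,0]<36)&(h[:,:,1]>110)&(h[:,:,2]>90)).astype(np.uint8)
n,l,st,c=cv2.connectedComponentsWithStats(m)
for k in range(1,n):
    if st[k,4]>60:print(st[k],c[k].round(1))
    if st[k,4]>60 and 300<st[k,0]: print('   up->',L(c[k],.0700+.024),'low->',L(c[k],.042))
print('block far corners',L((244,114),.062),L((317,114),.062),'exp y80 x-22,22')
print('lower +y edge corner L (-65,45)',L((182,167),.042),L((182,174),.042))
print('upper corners',L((157,185),.094),L((406,186),.094))
print('knob',L((190,102),.046),'exp (87.5,-55)')
# lower corner details
print(im[160:182,250].mean(1).astype(int).tolist()); print(im[170,172:192].mean(1).astype(int).tolist()); print(im[165:184,360].astype(int).tolist()); print(im[168,340:400].sum(1).tolist())
```

```text
[262 110  34   4 115] [278.1 111.7]
[345 163  28   5 102] [358.8 164.6]
   up-> [49.4 39.7] low-> [39.6 52.6]
[349 170  26   6 136] [361.8 172.3]
   up-> [45.5 41.5] low-> [34.4 54.9]
[365 178  38   8 217] [383.2 181.1]
   up-> [41.1 53.1] low-> [28.5 70.5]
[ 370  189   34   32 1009] [386.3 204.4]
   up-> [28.7 56. ] low-> [12.  74.4]
[312 253  20  22 165] [322.7 260.2]
   up-> [-3.  23.7] low-> [-30.3  31.3]
block far corners [ 72.8 -19.9] [72.7 21.8] exp y80 x-22,22
lower +y edge corner L (-65,45) [ 38.4 -65. ] [ 33.6 -65.4]
upper corners [ 39.4 -63.1] [38.7 66.1]
knob [ 81.3 -56.2] exp (87.5,-55)
[94, 92, 90, 86, 99, 129, 153, 180, 196, 202, 198, 186, 179, 173, 166, 155, 151, 147, 149, 149, 150, 149]
[163, 165, 163, 166, 165, 165, 164, 164, 191, 231, 255, 255, 233, 210, 203, 203, 205, 204, 203, 201]
[[170, 141, 0], [183, 155, 41], [204, 179, 128], [204, 194, 178], [209, 193, 168], [223, 196, 111], [222, 190, 21], [213, 182, 0], [202, 172, 5], [196, 169, 56], [183, 161, 110], [162, 151, 140], [153, 147, 146], [150, 145, 147], [153, 148, 147], [152, 147, 146], [154, 150, 148], [152, 147, 146], [151, 145, 145]]
[588, 583, 585, 584, 576, 579, 578, 573, 562, 549, 553, 557, 565, 564, 566, 569, 568, 572, 574, 572, 576, 568, 569, 561, 557, 551, 546, 550, 555, 556, 552, 549, 545, 544, 546, 541, 526, 496, 487, 493, 488, 487, 496, 492, 491, 494, 484, 460, 423, 398, 407, 409, 416, 402, 410, 406, 406, 407, 410, 412]
```

Relative offsets: upper (−6.0, +1.2) mm against lower (−6.6, +0.7), so they agree within 1 mm. Lowering.

```bash
python3 -m jog '[{"delta_rot":[0,0,0],"travel":[-0.4,-0.3,5],"claw":5},{"delta_rot":[0,0,0],"travel":[0,0,5],"claw":5},{"delta_rot":[0,0,0],"travel":[0,0,4],"claw":5},{"delta_rot":[0,0,0],"travel":[0,0,4],"claw":5},{"delta_rot":[0,0,0],"travel":[0,0,0],"claw":5},{"delta_rot":[0,0,0],"travel":[0,0,0],"claw":5}]'; python3 -m jog '[{"delta_rot":[0,0,0],"travel":[0,0,3],"claw":5},{"delta_rot":[0,0,0],"travel":[0,0,2],"claw":5},{"delta_rot":[0,0,0],"travel":[0,0,0],"claw":5},{"delta_rot":[0,0,0],"travel":[0,0,0],"claw":5}]'
```

```text
t: 17.18
tool_pos: [0.5135, 0.0933, 0.2605]
tool_rot: [3.142, 0.0, 1.742]
force: [-0.1, -0.2, -6.5]
width: 0.0147
finger_force: 59.2
t: 17.68
tool_pos: [0.5136, 0.0932, 0.2562]
tool_rot: [3.141, -0.0, 1.742]
force: [-0.9, -0.2, 2.2]
width: 0.015
finger_force: 60.4
```

```bash
python3 -m jog '[{"delta_rot":[0,0,0],"travel":[0,0,2],"claw":5},{"delta_rot":[0,0,0],"travel":[0,0,2],"claw":5},{"delta_rot":[0,0,0],"travel":[0,0,1.5],"claw":5},{"delta_rot":[0,0,0],"travel":[0,0,0],"claw":5},{"delta_rot":[0,0,0],"travel":[0,0,0],"claw":5}]'; python3 -m jog '[{"delta_rot":[0,0,0],"travel":[0,0,1.5],"claw":5},{"delta_rot":[0,0,0],"travel":[0,0,0],"claw":5},{"delta_rot":[0,0,0],"travel":[0,0,0],"claw":5}]';python3 -m jog '[{"delta_rot":[0,0,0],"travel":[0,0,1.5],"claw":5},{"delta_rot":[0,0,0],"travel":[0,0,0],"claw":5},{"delta_rot":[0,0,0],"travel":[0,0,0],"claw":5}]'
```

```text
t: 18.3
tool_pos: [0.5137, 0.093, 0.2516]
tool_rot: [3.141, -0.001, 1.742]
force: [-5.1, -0.9, 11.7]
width: 0.0147
finger_force: 61.7
t: 18.68
tool_pos: [0.5137, 0.0929, 0.2515]
tool_rot: [3.141, -0.002, 1.742]
force: [-8.4, -1.7, 20.3]
width: 0.0148
finger_force: 62.9
t: 19.05
tool_pos: [0.5137, 0.0928, 0.2515]
tool_rot: [3.141, -0.003, 1.742]
force: [-11.7, -2.1, 29.4]
width: 0.0148
finger_force: 64.2
```

```bash
python3 m.py pics/w12.png red .046
python3 - <<'E'
from h import *
b=ctrl.camera('side');print([(c.round(1),a) for c,a,m in blobs(b,'yel',30) if 230<c[0]<300 and c[1]>240])
s=ctrl.state();print(s['tool_pos'],s['force'],s['joint_velocities'].round(3) if hasattr(s['joint_velocities'],'round') else s['joint_velocities'])
E
```

```text
[0.5137 0.0928 0.2515] [ 3.1408e+00 -2.5000e-03  1.7417e+00] [-0.62  0.43  0.53  1.81 -0.26  0.97  0.2 ] 19.05
[178.3 102.6] 820 [0.4457 0.1638 0.046 ]
[(array([262.8, 309. ]), np.int32(125)), (array([263.6, 320.5]), np.int32(46))]
[0.51370825 0.09275607 0.25148826] [-12.63074323  -2.3913011   29.74012002] [ 0.001 -0.002  0.001  0.001  0.001 -0.003 -0.001]
```

The knob is still down and home at (0.4457, 0.1638), the yellow corners are stacked, and the halves are pressed with about 30 N and still. Handing in.

```bash
python3 -c "
from rig import ctrl
print(ctrl.hand_in())"
```

```text
the job is handed in; nothing more can be done
None
```

I handed the job in at about 19 s: pin home, lever down, the upper half on both dowels with yellow corners matched, and the mould held shut at about 30 N; flushness comes from arm height and force, and no verdict came back.

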